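Find the plate-rack slot that still grips, with a gauge blade

ROBOT

A 6-joint arm with a two-finger parallel gripper is mounted at the origin on a cart in front of the work surface, level with it; the furniture and walls round the work are solid. World frame = base frame: x ahead of the robot, y to its left, z up, the work surface at z = 0. Lengths are in m, angles in rad, forces in N, time in s.
With the tool pointing down it reaches from about 0.325 to 0.85 m from the base axis. Payload 4.4 kg.
Tool frame: the origin (TCP) lies at the very end of the fingers, on their centre line; the grasp point (between the pads) lies 19 mm behind it (pinch_z is the distance from the TCP to the grasp point, in m); y points along the fingers, x is the direction in which the jaws open and shut, and the axes are right-handed (so a half turn about y gives the same grasp; the last joint's range is limited). The gripper opens to 94 mm and grips with 3 to 60 N. Pads are 16 mm wide; open, the fingers measure 119 mm over their backs; the gripper's body (75 mm by 177 mm) begins 78 mm behind the grasp point.
Start: joints at [-1.464, 0.207, 1.542, -0, 1.393, -0.15], TCP at [0.146, -0.556, 0.205] pointing down, gripper open.
Joint ranges: [-2.73, 2.73], [-0.86, 2.22], [0.23, 2.46], [-1.11, 4.25], [0.08, 2.63], [-2.82, 2.82]. Speed limits (rad/s): [2.79, 2.79, 3.14, 3.14, 3.14, 3.14].

INTERFACE

Orientations are given as a 3x3 rotation matrix whose columns are the frame's x, y, z axes.
In Python, from station import sense, capture, hand_in, pinch_z gives the robot as it stands.
- The arm moves only by the tool send_rows, never from a script. Its argument "commands" is one flat list of numbers, 5 for each row, row after row: the shift along the tool's x, y, z in cm, then the turn about the tool's y in rad, then the gripper command: -1 is shut, 1 is fully open, values between are in proportion. In form: [tx, ty, tz, spin, grip, tx, ty, tz, spin, grip, ...]. A call has 1 to 10 rows; each row is the pose to reach, as a shift and turn from the pose commanded when the call began, along the tool's axes at that moment; what a row does not reach only later rows make up. A row lasts 1/8 s, in which the tool goes at most 62.5 mm and 10.7 degrees, less where a joint would pass 70% of its speed; a pose out of reach is approached as far as the arm can. A call with a gripper value outside its range is refused whole. The fingers move at their own pace and stop on an object; "squeeze" is the grip in N (left out, the last holds). Time passes only in rows, so rows that repeat a pose let the fingers close. It gives the time, the measured TCP pose, the force and the opening at its end, in the units of the state.
- sense(): the state, without advancing time (a new reading comes with each control period).
- capture(name): name is "scene" or "top"; returns a dict with "color" (480x640x3 uint8, blue, green, red), "depth" (480x640 float32, m along the optical axis (not along the pixel's ray), 0 where there is no reading), "fx", "fy", "cx", "cy" (pixels), "T" (4x4, takes a point from camera to world coordinates). Camera axes: x right, y up, looking along -z (the intrinsics and any distortion apply to the point x, -y, -z); pixel columns grow to the right and rows downward; lengths in m; the calibration is good to about 2 mm. A picture is of the moment at which its call begins.
- hand_in(): hands the job in, once; it reports no verdict.
The state is a dict: "clock": time; "qpos": joint angles; "qvel": joint speeds; "tau": joint torques, N m; "tool_pos": TCP position; "tcp_rot": TCP orientation; "wrist_force": force on the tool from outside, world axes, zero at the start; "moment": the same for the moment, N m; "opening": opening from 0.0 (shut) to 1.0 (fully open).
Only numpy, scipy, OpenCV 4.12 (cv2) and the standard library are available. Lean on these libraries where they do the work, as an engineer would, in place of code of your own. Each camera call takes 0.05 s, during which the arm holds its last target.

TASK

Take the gauge blade out of its stand and feel your way through the four slots of the plate rack: only one slot still grips the blade with a light drag, another is loose, and two are jammed part-way down. Leave the blade standing upright in the slot that grips it, pushed in down to the line across the blade, and let go of it. Never force it (stay below about 20 N on the rack), and do not disturb the other things.

Things in the scene. Friction and masses are not known exactly. Their poses are not given: they have to be found in the camera images.
- gauge_grip (a point): Centre of the white handle of the gauge, which stands upright in its stand (it may lean 2 degrees). Handle: 30 mm wide (x) x 14 mm thick (y) x 45 mm tall (z); grip it across the 14 mm (along y). Below it comes the steel blade, 26 mm wide (x) x 3 mm thick (y) x 45 mm long with a rounded tip. z is up. A dark line runs across the blade 27 mm above the tip. Weight about 60 g.
- gauge_tip (a point): The tip of the gauge blade, centre of its lower end, 67.5 mm straight below gauge_grip; same axes.
- stand: Fixed aluminium block 60 (x) x 50 (y) x 35 mm high that holds the gauge blade upright in a slot 28.5 x 5 mm in its middle; the blade stands 30 mm deep in it and is drawn straight up. Origin: centre of the underside; the slot's long side lies along x.
- rack: Fixed grey plate rack, 60 (x) x 200 (y) x 62 mm high, with four equal-looking slots in its flat top. Origin: centre of the underside, z up. The row of slots runs along y, slots 1 to 4 at y = -67.5, -22.5, +22.5, +67.5 mm and x = 0. Each slot: 33 mm long (x), 7 mm wide (y), 50 mm deep, its mouth chamfered by 2.5 mm. What is inside them changes from start to start and is not measured.
- slot_1 (a point): Middle of the mouth of the slot nearest the -y end of the rack, level with its top; axes as the rack. In the one slot with a good spring, two rounded shoes close the gap to 1 mm at 12 mm depth: the blade meets a short rise of about 4 to 12 N around 5 to 13 mm depth, then slides on with a steady drag of about 2 to 6 N either way, and stays where it is left.
- slot_2 (a point): Middle of the mouth of the second slot, level with the rack's top; axes as the rack. In the one slot that has lost its spring there is no drag but a light rub on the walls (under 1 N if well centred), and a released blade drops 45 mm till its handle rests on the top.
- slot_3 (a point): Middle of the mouth of the third slot, level with the rack's top; axes as the rack. In each of the two jammed slots the blade stops on an obstacle 14 mm below the top, which gives about 3 N per mm for 5 mm and then no more.
- slot_4 (a point): Middle of the mouth of the slot nearest the +y end of the rack, level with its top; axes as the rack. What slots 1 to 3 say of springs and jams may be true of any of the four slots: the kinds change places from start to start.
- beaker: Bystander: empty clear beaker, 74 mm across, 80 mm high; origin at the centre of its underside.
- tape: Bystander: roll of green tape lying flat, 68 mm across, 19 mm high; origin at the centre of its underside.
- dish: Bystander: clear lidded dish, 68 mm across, 14 mm high; origin at the centre of its underside.
Not all that is in view belongs to the job. Leave any blue or orange look-alike of the part that bears gauge_grip alone.

How it is judged:
By the outcome, as a careful person would: the job done as asked, in the order asked, and still so for the second after the job is handed in, with the robot touching nothing.
It also fails if it takes over 67 s, if anything falls off the work surface, if the arm or the gripper's body presses on something with over 40 N, if the wrist force passes 120 N, or if a joint passes its speed limit or range.

## Working session

There is one attempt and no reset: what is moved stays moved. The work goes in short steps, Python scripts to look and compute and a tool call to move; the robot and the scene stay as the last step left them, time stands still between calls to the robot, and variables do not carry over. Pictures are saved under pics/ and viewed, and the job is handed in when it is done.

Besides the shell and the picture viewer there is one more tool, called after "Emit:" by a JSON object that holds its "api" and its "payload", one argument or row to a line. send_rows: Moves the arm, as the interface text tells. Its arguments: {"type":"object","properties":{"commands":{"type":"array"},"squeeze":{"type":"number"}},"required":["commands"]}

```bash
mkdir -p pics; ls
python3 - <<'E'
from station import sense, capture, pinch_z
import cv2,numpy as np
s=sense();print(s,pinch_z)
for n in("scene","top"):
    c=capture(n);cv2.imwrite(f"pics/{n}0.png",c["color"]);print(n,c["fx"],c["fy"],c["cx"],c["cy"],c["T"],[k for k in c])
    np.savez(f"{n}0.npz",**c)
E
```

```text
pics
{'clock': 0.0, 'qpos': array([-1.46451316e+00,  2.07414645e-01,  1.54291914e+00, -3.36559615e-05,
        1.39349138e+00, -1.50493502e-01]), 'qvel': array([-2.84675177e-05, -3.79462671e-04, -1.67931303e-04,  1.63015118e-04,
       -9.51796920e-04,  5.03922201e-04]), 'tau': array([-2.68798931e-04, -3.70877087e+01, -2.81419319e+01,  6.98025548e-02,
        3.61014891e-02, -1.64552912e-04]), 'tool_pos': array([ 0.14592587, -0.5553545 ,  0.20431036]), 'tcp_rot': array([[ 2.53969708e-01, -2.69773204e-04,  9.67212135e-01],
       [-9.67209643e-01,  2.21639858e-03,  2.53969672e-01],
       [-2.21224181e-03, -9.99997507e-01,  3.01970856e-04]]), 'wrist_force': array([-0.42827025, -0.22516392, -0.22373651]), 'moment': array([ 0.0531501 , -0.01715801, -0.00693326]), 'opening': 1.0005166130340568} 0.0188
scene 450.62080748360177 450.62080748360177 321.555739105137 233.7848814151234 [[ 0.89020846  0.24176625 -0.38610618  0.20093669]
 [-0.45538825  0.49509053 -0.7399371  -0.7027224 ]
 [ 0.0122657   0.83452648  0.55083129  0.52796018]
 [ 0.          0.          0.          1.        ]] ['color', 'depth', 'fx', 'fy', 'cx', 'cy', 'T']
top 575.6468343156574 575.6468343156574 329.19023610288053 246.03454880980723 [[-0.01649703  0.9885698  -0.14985861  0.36023671]
 [-0.99986172 -0.01599686  0.00454254 -0.09102383]
 [ 0.00209336  0.14991283  0.988697    1.30717019]
 [ 0.          0.          0.          1.        ]] ['color', 'depth', 'fx', 'fy', 'cx', 'cy', 'T']
```

View pics/scene0.png

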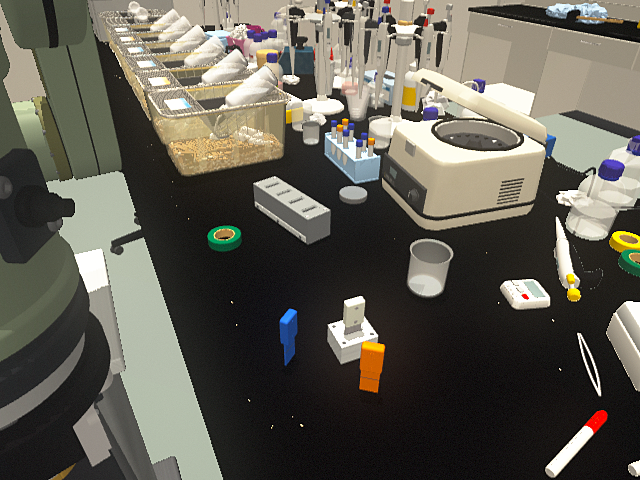

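View pics/top0.png

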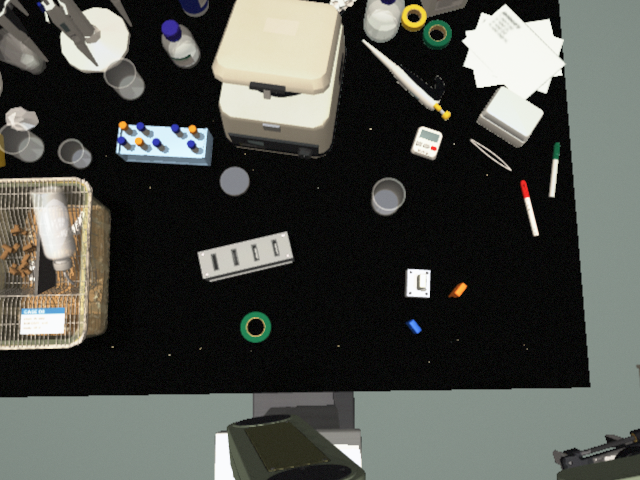

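The scene view shows the rack at about (292,208), the gauge at (354,315) in its stand, blue and orange decoys beside it, the tape at (225,238), the dish at (353,195) and the beaker at (428,268). The top view shows the rack at (245,256) and the stand at (418,283). Next I'll zoom in and measure.

```bash
cat > h.py <<'E'
import numpy as np,cv2
def ray(c,u,v):
    T=c["T"];d=np.array([(u-c["cx"])/c["fx"],-(v-c["cy"])/c["fy"],-1.0]);return T[:3,3],T[:3,:3]@d
def onz(c,u,v,z):
    o,d=ray(c,u,v);return o+d*(z-o[2])/d[2]
def proj(c,p):
    T=c["T"];q=T[:3,:3].T@(np.asarray(p)-T[:3,3]);return c["cx"]+c["fx"]*q[0]/-q[2],c["cy"]-c["fy"]*q[1]/-q[2]
def dp(c,u,v):
    o,d=ray(c,u,v);return o+d*float(c["depth"][int(v),int(u)])
E
python3 - <<'E'
import cv2,numpy as np
from h import *
t=dict(np.load("top0.npz"));s=dict(np.load("scene0.npz"))
a=cv2.resize(t["color"][215:295,185:305],None,fx=6,fy=6,interpolation=cv2.INTER_CUBIC);cv2.imwrite("pics/rk.png",a)
b=cv2.resize(t["color"][255:345,395:475],None,fx=6,fy=6,interpolation=cv2.INTER_CUBIC);cv2.imwrite("pics/st.png",b)
b=cv2.resize(s["color"][285:400,270:400],None,fx=5,fy=5,interpolation=cv2.INTER_CUBIC);cv2.imwrite("pics/ss.png",b)
print(dp(t,418,270),dp(t,245,245),dp(t,290,262),onz(t,245,256,.062),onz(t,418,283,.035))
E
```

```text
[ 0.49678048 -0.29442171  0.02785428] [0.55441249 0.08753922 0.06088244] [ 0.52045965 -0.00807253  0.0195701 ] [0.52995671 0.08724756 0.062     ] [ 0.46709889 -0.29213897  0.035     ]
```

View pics/rk.png

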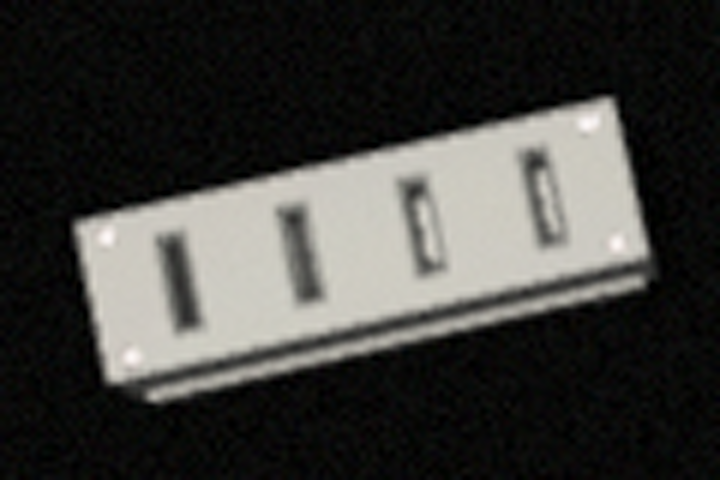

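View pics/st.png

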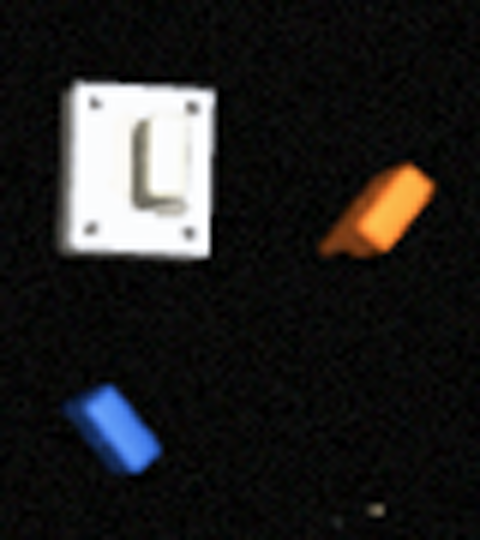

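View pics/ss.png

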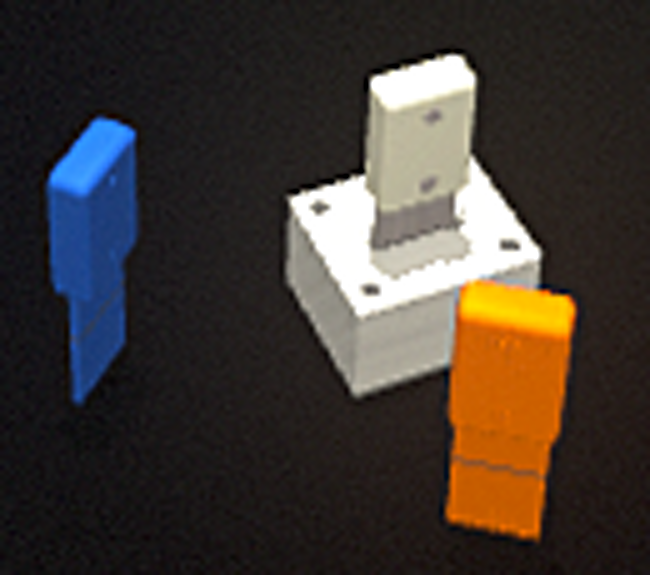

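```bash
cat > m.py <<'E'
import cv2,numpy as np
from h import *
t=dict(np.load("top0.npz"));s=dict(np.load("scene0.npz"))
def rect(c,m,z,off=(0,0),scale=1):
    cs,_=cv2.findContours(m,cv2.RETR_EXTERNAL,cv2.CHAIN_APPROX_NONE);k=max(cs,key=cv2.contourArea)[:,0].astype(float)
    P=np.array([onz(c,(x+.5)/scale-.5+off[0],(y+.5)/scale-.5+off[1],z) for x,y in k])
    r=cv2.minAreaRect((P[:,:2]*1000).astype(np.float32));return r
def up(c,x0,x1,y0,y1,f=6):
    return cv2.resize(c["color"][y0:y1,x0:x1],None,fx=f,fy=f,interpolation=cv2.INTER_CUBIC)
g=cv2.cvtColor(up(t,185,305,215,295),cv2.COLOR_BGR2GRAY)
m=((g>110)*255).astype(np.uint8)
m2=cv2.morphologyEx(m,cv2.MORPH_OPEN,np.ones((25,25)))   # drop the thin lower strip
print("rack",rect(t,m2,.062,(185,215),6))
# slots
inn=cv2.erode(cv2.morphologyEx(m2,cv2.MORPH_CLOSE,np.ones((61,61))),np.ones((13,13)))
d=((g<165)|(g>235)).astype(np.uint8)*255; d=cv2.bitwise_and(d,inn)
cs,_=cv2.findContours(d,cv2.RETR_EXTERNAL,cv2.CHAIN_APPROX_NONE)
for k in cs:
    if cv2.contourArea(k)>1500:
        P=np.array([onz(t,(x+.5)/6-.5+185,(y+.5)/6-.5+215,.062)[:2]*1000 for x,y in k[:,0]]).astype(np.float32)
        print("slot",cv2.minAreaRect(P))
g=cv2.cvtColor(up(t,395,475,255,345),cv2.COLOR_BGR2GRAY)[:300,:240]
for th in (200,235): print("stand",rect(t,((g>th)*255).astype(np.uint8),.035,(395,255),6))
E
python3 m.py
python3 - <<'E'
from m import *
print([int(x) for x in cv2.cvtColor(t["color"],cv2.COLOR_BGR2GRAY)[282,402:436]])
print(np.round([dp(t,u,282)[2] for u in range(402,436)],3))
print(cv2.cvtColor(t["color"],cv2.COLOR_BGR2GRAY)[268:300:1,412:430])
E
```

```text
rack ((533.1116333007812, 87.6915054321289), (61.68863296508789, 201.47702026367188), 12.421243667602539)
slot ((518.7862548828125, 153.80654907226562), (37.93758010864258, 12.081737518310547), 12.44585132598877)
slot ((528.39208984375, 109.88943481445312), (38.00465393066406, 12.148473739624023), 11.999661445617676)
slot ((538.088623046875, 65.8330307006836), (37.9078254699707, 11.969779014587402), 12.370177268981934)
slot ((548.0231323242188, 21.74053955078125), (38.125701904296875, 12.105244636535645), 12.257701873779297)
stand ((467.7179260253906, -292.51458740234375), (50.709991455078125, 60.72478485107422), 86.05229187011719)
stand ((467.8432312011719, -292.7431335449219), (48.87378692626953, 59.587894439697266), 86.1413803100586)
rack ((533.1116333007812, 87.6915054321289), (61.68863296508789, 201.47702026367188), 12.421243667602539)
slot ((518.7862548828125, 153.80654907226562), (37.93758010864258, 12.081737518310547), 12.44585132598877)
slot ((528.39208984375, 109.88943481445312), (38.00465393066406, 12.148473739624023), 11.999661445617676)
slot ((538.088623046875, 65.833030
[... 2492 characters left out ...]
188 207 243 252 252 239]
 [252 252 252 252 252 252 252 252 250 236 236 236 237 243 252 252 252 238]
 [252 252 252 252 252 252 252 252 252 252 252 252 251 243 231 244 252 238]
 [252 252 252 252 252 252 252 252 252 252 252 252 248 195 123 196 249 239]
 [252 252 252 252 252 252 252 252 252 252 252 252 249 219 147 204 248 239]
 [248 249 252 252 252 252 252 252 252 252 252 252 252 248 233 245 252 239]
 [198 210 228 228 228 230 234 234 233 234 237 240 241 241 244 247 247 228]
 [ 75  74  73  73  74  87 112 112 115 117 128 152 153 156 166 191 191 160]
 [  6  15  10  10  24  24  21  20  26  38  36  39  44  56  53  36  29   8]
 [  5   9  10   8   8  11   6  13   5   8   4   1  12   7  13   3   6   3]]
```

Run:
```python
from m import *
st=np.array([.4678,-.2926])
for (u,v) in [(422.1,280.5)]: print("handle top",onz(t,u,v,.095))
print("pred px top", proj(t,[*st,.095]))
# scene view: stand top corners and handle
c=np.deg2rad(-4.0);R=np.array([[np.cos(c),-np.sin(c)],[np.sin(c),np.cos(c)]])
im=s["color"].copy();it=t["color"].copy()
def draw(im,cam,cen,RR,hx,hy,z,col):
    P=[proj(cam,[*(cen+RR@np.array(q)),z]) for q in((-hx,-hy),(hx,-hy),(hx,hy),(-hx,hy))]
    return np.array(P)
r=np.deg2rad(12.48);RR=np.array([[np.cos(r),-np.sin(r)],[np.sin(r),np.cos(r)]]);rk=np.array([.5333,.0878])
def ov(cam,x0,x1,y0,y1,f,name):
    b=cv2.resize(cam["color"][y0:y1,x0:x1],None,fx=f,fy=f,interpolation=cv2.INTER_CUBIC)
    L=[(st,R,.03,.025,.035),(st,R,.015,.007,.095),(rk,RR,.03,.1,.062)]+[(rk+RR@[0,y],RR,.019,.006,.062) for y in(-.0675,-.0225,.0225,.0675)]
    for a in L:
        P=(draw(b,cam,*a,0)-[x0,y0]+.5)*f-.5
        cv2.polylines(b,[np.round(P).astype(int)],True,(0,0,255),1)
    cv2.imwrite(name,b)
ov(s,250,390,170,370,4,"pics/ov_s.png")
ov(s,250,335,170,245,8,"pics/ov_r.png")
ov(t,395,475,255,345,6,"pics/ov_t.png")
# decoys distance
for n,u,v in(("orange",462,288),("blue",415,326)): print(n,onz(t,u,v,.08),dp(t,u,v))
```

```text
rack ((533.1116333007812, 87.6915054321289), (61.68863296508789, 201.47702026367188), 12.421243667602539)
slot ((518.7862548828125, 153.80654907226562), (37.93758010864258, 12.081737518310547), 12.44585132598877)
slot ((528.39208984375, 109.88943481445312), (38.00465393066406, 12.148473739624023), 11.999661445617676)
slot ((538.088623046875, 65.8330307006836), (37.9078254699707, 11.969779014587402), 12.370177268981934)
slot ((548.0231323242188, 21.74053955078125), (38.125701904296875, 12.105244636535645), 12.257701873779297)
stand ((467.7179260253906, -292.51458740234375), (50.709991455078125, 60.72478485107422), 86.05229187011719)
stand ((467.8432312011719, -292.7431335449219), (48.87378692626953, 59.587894439697266), 86.1413803100586)
handle top [ 0.4672022  -0.29152154  0.095     ]
pred px top (np.float64(422.5987816097472), np.float64(280.2092752714514))
orange [ 0.45110606 -0.37849974  0.08      ] [ 0.45049807 -0.37657628  0.08821084]
blue [ 0.37248542 -0.27508104  0.08      ] [ 0.37238494 -0.27357116  0.09006687]
```

View pics/ov_s.png

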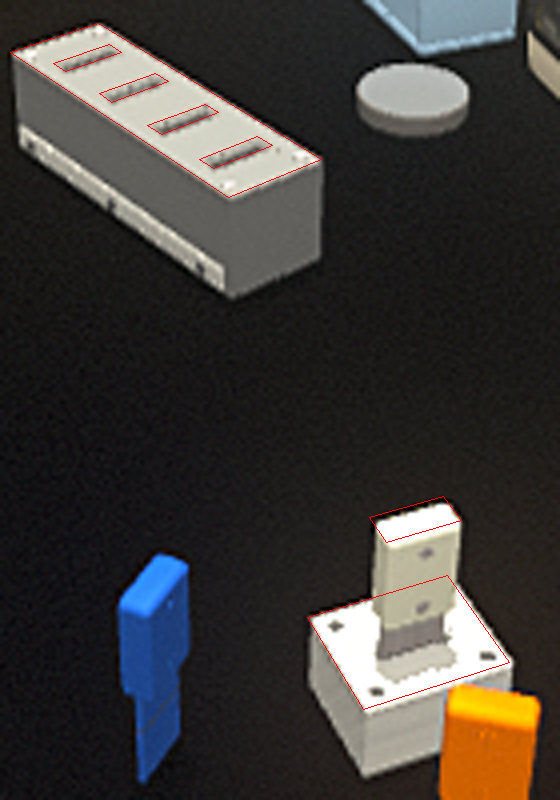

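View pics/ov_r.png

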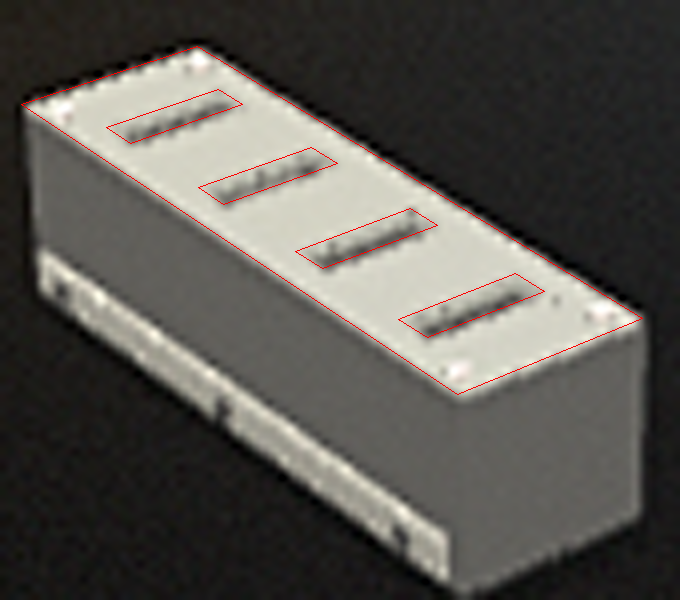

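View pics/ov_t.png

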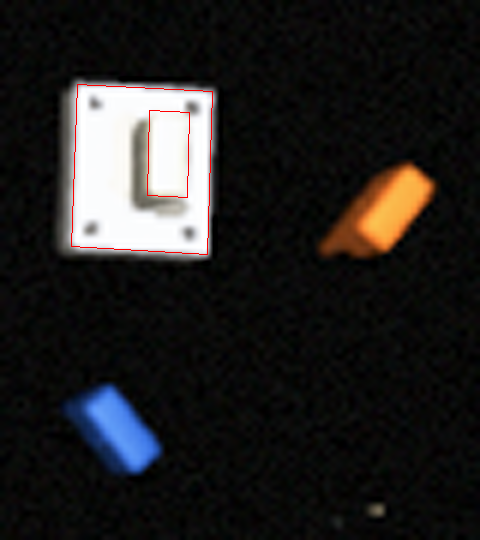

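Both cameras agree on the rack to about 1 mm. Its centre is (0.533, 0.088), yaw 12.5°. The stand is at (0.468, -0.293), yaw -4°. Now I'll move above the gauge.

```bash
cat > go.py <<'E'
import sys,numpy as np
from station import sense
# usage: go.py x y z jawangle_deg
s=sense();R=s["tcp_rot"];p=s["tool_pos"]
a=[float(v) for v in sys.argv[1:]]
print("clk",round(s["clock"],2),"p",p.round(4),"jaw",np.degrees(np.arctan2(R[1,0],R[0,0])).round(2),"F",s["wrist_force"].round(2),"M",s["moment"].round(3),"op",round(s["opening"],3),"q",s["qpos"].round(2),"Y",R[:,1].round(4))
if a:
    d=R.T@(np.array(a[:3])-p);print("shift cm",(d*100).round(2))
    if len(a)>3: print("spin",round(-np.deg2rad((a[3]-np.degrees(np.arctan2(R[1,0],R[0,0]))+180)%360-180) if 0 else -np.deg2rad(((a[3]-np.degrees(np.arctan2(R[1,0],R[0,0]))+180)%360)-180),4))
E
python3 go.py .467 -.292 .16 -94
```

```text
clk 0.1 p [ 0.1459 -0.5555  0.2044] jaw -75.28 F [-0.35  0.48 -0.18] M [ 0.    -0.034  0.033] op 1.001 q [-1.46  0.21  1.54 -0.    1.39 -0.15] Y [-2.e-04  2.e-03 -1.e+00]
shift cm [-17.32   4.49  37.74]
spin 0.3266
```

Emit:
{"api": "send_rows", "payload": {
  "commands": [-17.3, 0.4, 37.7, 0.327, -0.15, -17.3, 0.4, 37.7, 0.327, -0.15, -17.3, 0.4, 37.7, 0.327, -0.15, -17.3, 0.4, 37.7, 0.327, -0.15, -17.3, 0.4, 37.7, 0.327, -0.15, -17.3, 0.4, 37.7, 0.327, -0.15, -17.3, 0.4, 37.7, 0.327, -0.15, -17.3, 0.4, 37.7, 0.327, -0.15, -17.3, 4.4, 37.7, 0.327, -0.15, -17.3, 4.4, 37.7, 0.327, -0.15],
  "squeeze": 20
}}

```text
clock: 1.35
tool_pos: [0.4636, -0.2916, 0.1579]
tcp_rot: [[-0.071, -0.007, 0.997], [-0.997, 0.005, -0.071], [-0.005, -1.0, -0.007]]
wrist_force: [-0.9, -0.6, -0.2]
opening: 0.427
```

```bash
python3 - <<'E'
from station import capture
import cv2
for n in("scene","top"):
    c=capture(n);x0,y0=(270,200) if n=="scene" else (360,230)
    cv2.imwrite(f"pics/{n}1.png",cv2.resize(c["color"][y0:y0+180,x0:x0+150],None,fx=3.3,fy=3.3))
E
python3 go.py .467 -.292 .0537 -94
```

```text
clk 1.45 p [ 0.4659 -0.2937  0.1615] jaw -94.1 F [0.69 0.33 1.05] M [-0.003  0.04   0.017] op 0.423 q [-0.72  0.2   1.65 -0.    1.3   0.92] Y [-9.e-04  5.e-04 -1.e+00]
shift cm [-0.17 10.78  0.11]
spin -0.0017
```

View pics/scene1.png

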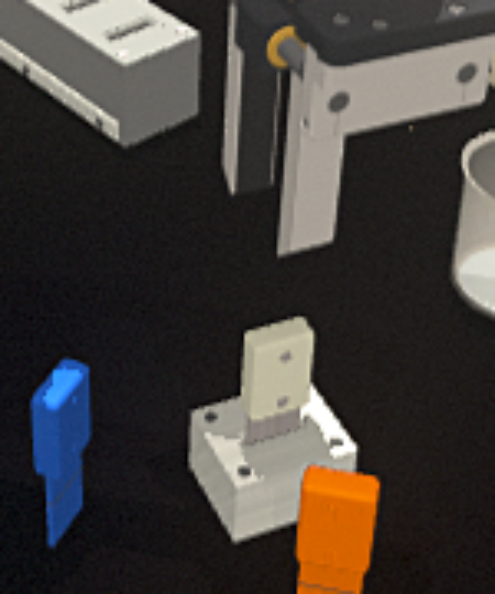

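View pics/top1.png

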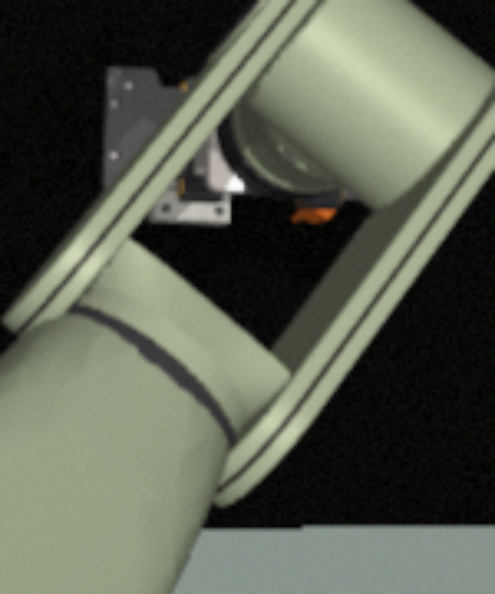

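The gripper is above the gauge at scene crop (290,190), with the finger opening aligned to the handle. I'll descend.

Emit:
{"api": "send_rows", "payload": {
  "commands": [0, 2, 0, 0, -0.15, 0, 4.5, 0, 0, -0.15, 0, 7, 0, 0, -0.15, 0, 9.2, 0, 0, -0.15, 0, 10.6, 0, 0, -0.15, 0, 10.6, 0, 0, -0.15, 0, 10.6, 0, 0, -0.15]
}}

```text
clock: 2.33
tool_pos: [0.4675, -0.294, 0.0567]
tcp_rot: [[-0.07, 0.002, 0.998], [-0.998, -0.002, -0.07], [0.001, -1.0, 0.002]]
wrist_force: [0.1, 0.4, -0.2]
opening: 0.426
```

```bash
python3 - <<'E'
from station import capture
import cv2
for n in("scene",):
    c=capture(n);x0,y0=(270,200) if n=="scene" else (360,230)
    cv2.imwrite(f"pics/{n}2.png",cv2.resize(c["color"][260:380,300:420],None,fx=5,fy=5))
E
python3 go.py .467 -.292 .0537 -94
```

```text
clk 2.38 p [ 0.4676 -0.294   0.0568] jaw -94.03 F [0.62 0.22 0.46] M [ 0.002 -0.011 -0.016] op 0.424 q [-0.72  0.33  1.73  0.    1.09  0.92] Y [ 0.002  -0.0017 -1.    ]
shift cm [-0.19  0.31 -0.08]
spin -0.0005
```

View pics/scene2.png

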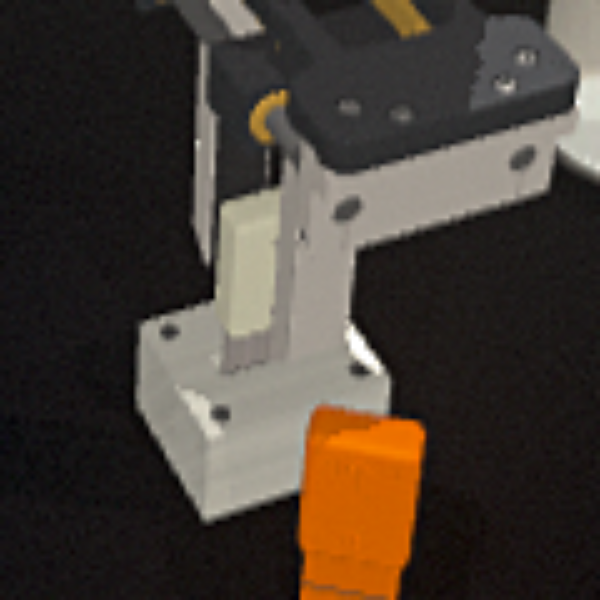

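The handle sits between the fingers (crop 250,265). The TCP is about 2 mm off in y, so I'll trim that and close gently.

Emit:
{"api": "send_rows", "payload": {
  "commands": [-0.2, 0.25, 0, 0, -0.15, -0.2, 0.25, 0, 0, -0.15, -0.2, 0.25, 0, 0, -0.6, -0.2, 0.25, 0, 0, -0.8, -0.2, 0.25, 0, 0, -1, -0.2, 0.25, 0, 0, -1, -0.2, 0.25, 0, 0, -1],
  "squeeze": 12
}}

```text
clock: 3.25
tool_pos: [0.4669, -0.2919, 0.053]
tcp_rot: [[-0.07, 0.0, 0.998], [-0.998, -0.002, -0.07], [0.002, -1.0, 0.0]]
wrist_force: [-0.1, -3.4, -1.5]
opening: 0.149
```

```bash
python3 go.py
```

```text
clk 3.25 p [ 0.4669 -0.2919  0.053 ] jaw -94.02 F [-0.06 -3.38 -1.54] M [-0.798  0.036  0.074] op 0.149 q [-0.72  0.33  1.73 -0.    1.08  0.93] Y [ 2.0e-04 -1.5e-03 -1.0e+00]
```

Emit:
{"api": "send_rows", "payload": {
  "commands": [0.1, 0, 0, 0, -1, 0.1, 0, 0, 0, -1, 0.1, -0.5, 0, 0, -1, 0.1, -1, 0, 0, -1, 0.1, -2, 0, 0, -1, 0.1, -3, 0, 0, -1, 0.1, -5, 0, 0, -1, 0.1, -8, 0, 0, -1, 0.1, -8, 0, 0, -1, 0.1, -8, 0, 0, -1],
  "squeeze": 30
}}

```text
clock: 4.5
tool_pos: [0.4664, -0.2912, 0.1324]
tcp_rot: [[-0.07, -0.001, 0.998], [-0.998, 0.001, -0.07], [-0.001, -1.0, -0.001]]
wrist_force: [-0.2, 0.7, -0.8]
opening: 0.147
```

```bash
python3 go.py
python3 - <<'E'
from station import capture
import cv2,numpy as np
c=capture("scene");np.savez("scene3.npz",**c)
cv2.imwrite("pics/scene3.png",cv2.resize(c["color"][230:370,290:430],None,fx=4.2,fy=4.2))
E
```

```text
clk 4.5 p [ 0.4664 -0.2912  0.1324] jaw -94.02 F [-0.18  0.73 -0.8 ] M [ 0.038 -0.028  0.001] op 0.147 q [-0.72  0.23  1.68  0.    1.24  0.92] Y [-6.0e-04  1.4e-03 -1.0e+00]
```

View pics/scene3.png

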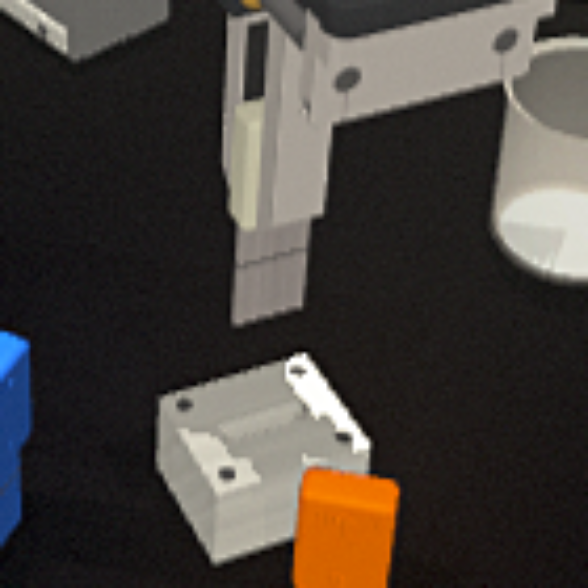

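The blade is out of the stand. Its tip edge runs from crop (233,326) to (303,305). I'll measure where the tip sits relative to the TCP.

```bash
python3 - <<'E'
import numpy as np
from h import *
c=dict(np.load("scene3.npz"))
f=lambda x,y:((x+.5)/4.2-.5+290,(y+.5)/4.2-.5+230)
z=.0844
a=onz(c,*f(233,326),z);b=onz(c,*f(304,305),z);print(a,b,np.linalg.norm(a-b),(a+b)/2,np.degrees(np.arctan2(*(b-a)[1::-1])))
# width at line
l1=onz(c,*f(234,268),z+.027);l2=onz(c,*f(306,247),z+.027);print(l1,l2,(l1+l2)/2)
E
for y in -.0675 -.0225 .0225 .0675; do python3 - <<E
import numpy as np
r=np.deg2rad(12.48);y=$y;print(y,(np.array([.5333,.0878])+[-np.sin(r)*y,np.cos(r)*y]).round(4))
E
done; python3 go.py .5479 .0219 .15 -77.52
```

```text
[ 0.45509317 -0.29198251  0.0844    ] [ 0.48240014 -0.29368036  0.0844    ] 0.027359707017317148 [ 0.46874665 -0.29283143  0.0844    ] -3.5578685521559352
[ 0.45383293 -0.29263333  0.1114    ] [ 0.48100153 -0.29407678  0.1114    ] [ 0.46741723 -0.29335506  0.1114    ]
-0.0675 [0.5479 0.0219]
-0.0225 [0.5382 0.0658]
0.0225 [0.5284 0.1098]
0.0675 [0.5187 0.1537]
clk 4.55 p [ 0.466  -0.291   0.1317] jaw -94.01 F [ 0.43 -0.35 -0.49] M [ 0.029  0.022 -0.005] op 0.147 q [-0.72  0.23  1.68  0.    1.24  0.92] Y [-0.0017  0.0021 -1.    ]
shift cm [-31.79  -1.77   5.97]
spin -0.2879
```

Emit:
{"api": "send_rows", "payload": {
  "commands": [-4, -1.8, 0.8, -0.04, -1, -9, -1.8, 1.8, -0.09, -1, -14, -1.8, 2.7, -0.14, -1, -19, -1.8, 3.7, -0.19, -1, -24, -1.8, 4.6, -0.24, -1, -29, -1.8, 5.4, -0.27, -1, -31.8, -1.8, 5.8, -0.288, -1, -31.8, -1.8, 5.8, -0.288, -1, -31.8, -1.8, 5.8, -0.288, -1, -31.8, -1.8, 5.8, -0.288, -1]
}}

```text
clock: 5.8
tool_pos: [0.5465, 0.0199, 0.1505]
tcp_rot: [[0.214, -0.001, 0.977], [-0.977, -0.0, 0.214], [-0.0, -1.0, -0.001]]
wrist_force: [0.9, 0.1, -1.3]
opening: 0.146
```

Emit:
{"api": "send_rows", "payload": {
  "commands": [0, 2, 0, 0, -1, 0, 2.5, 0, 0, -1, 0, 2.5, 0, 0, -1, 0, 2.5, 0, 0, -1]
}}

```text
clock: 6.3
tool_pos: [0.5474, 0.0207, 0.1266]
tcp_rot: [[0.216, 0.001, 0.976], [-0.976, -0.0, 0.216], [0.0, -1.0, 0.001]]
wrist_force: [-0.4, -0.0, -0.8]
opening: 0.149
```

```bash
python3 - <<'E'
from station import capture
import cv2,numpy as np
for n,x0,y0,w,h in(("scene",240,120,130,130),("top",185,200,130,110)):
    c=capture(n);np.savez(n+"4.npz",**c)
    cv2.imwrite(f"pics/{n}4.png",cv2.resize(c["color"][y0:y0+h,x0:x0+w],None,fx=5,fy=5,interpolation=cv2.INTER_CUBIC)[:600])
E
python3 go.py .5464 .0216 .125 -77.52
```

```text
clk 6.4 p [0.5475 0.0209 0.1267] jaw -77.53 F [-0.23 -0.91 -1.57] M [ 0.034 -0.038  0.004] op 0.146 q [-0.12  0.23  1.69  0.    1.22  1.23] Y [ 1.4e-03 -1.0e-04 -1.0e+00]
shift cm [-0.09  0.17 -0.1 ]
spin -0.0002
```

View pics/scene4.png

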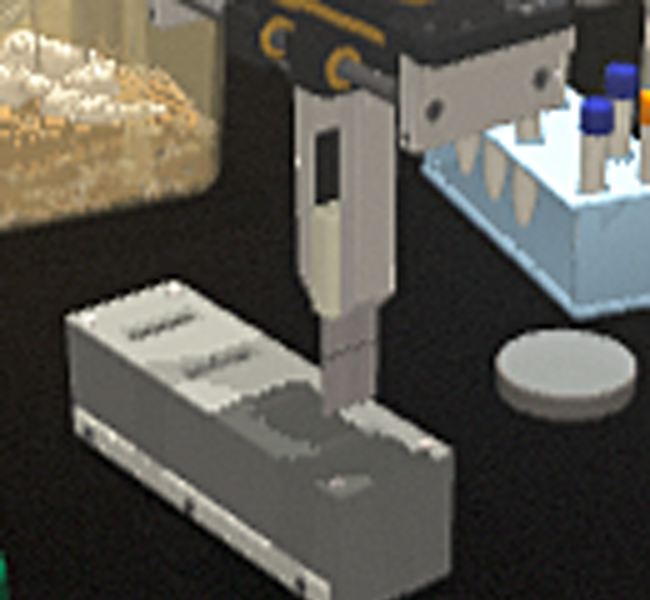

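View pics/top4.png

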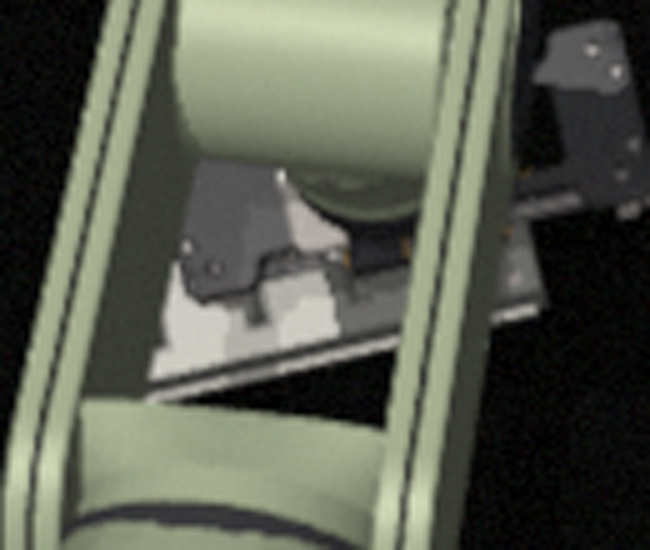

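The blade hovers over the slot nearest -y, with its tip at scene crop (322–378, ~413–400). I'll check the tip's ground position.

Run:
```python
import numpy as np
from h import *
c=dict(np.load("scene4.npz"))
cv2.imwrite("pics/tip4.png",cv2.resize(c["color"][175:215,295:325],None,fx=15,fy=15,interpolation=cv2.INTER_NEAREST))
T=.0787
for n,off in(("c",(0,0)),):
    r=np.deg2rad(12.48);X=np.array([np.cos(r),np.sin(r)]);Y=np.array([-X[1],X[0]])
    for s in(-1,1):
        p=np.array([.5479,.0219])+s*.013*X-.0015*Y
        u,v=proj(c,[*p,T]);print((u-295+.5)*15,(v-175+.5)*15)
        u,v=proj(c,[*p,T+.045]);print(" top",(u-295+.5)*15,(v-175+.5)*15)
```

```text
140.64222629847364 424.0337827555236
 top 137.42979046396272 124.1411955163133
291.30664387912134 365.7930759929647
 top 292.29898701315165 68.95169855056693
```

View pics/tip4.png

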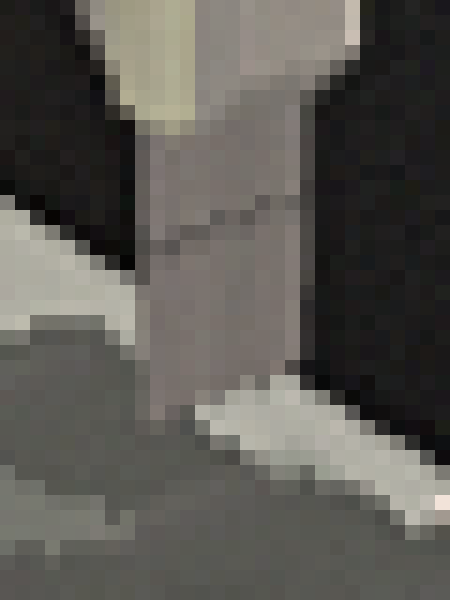

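Prediction and picture agree to about 1.4 mm. I'll trim -1 mm along the slot and descend gently.

Emit:
{"api": "send_rows", "payload": {
  "commands": [-0.05, 0.5, -0.1, 0, -1, -0.05, 1, -0.1, 0, -1, -0.05, 1.5, -0.1, 0, -1, -0.05, 1.8, -0.1, 0, -1, -0.05, 2, -0.1, 0, -1, -0.05, 2, -0.1, 0, -1]
}}

```text
clock: 7.15
tool_pos: [0.5458, 0.0214, 0.1057]
tcp_rot: [[0.216, -0.0, 0.976], [-0.976, 0.0, 0.216], [-0.0, -1.0, -0.0]]
wrist_force: [0.8, -0.4, -1.1]
opening: 0.149
```

```bash
python3 go.py .5464 .0216 .1 -77.52
```

```text
clk 7.15 p [0.5458 0.0214 0.1057] jaw -77.52 F [ 0.84 -0.44 -1.13] M [-0.074 -0.045  0.057] op 0.149 q [-0.12  0.25  1.71  0.    1.18  1.23] Y [-3.e-04  1.e-04 -1.e+00]
shift cm [-0.01  0.57  0.07]
spin -0.0
```

Emit:
{"api": "send_rows", "payload": {
  "commands": [0, 0.15, 0, 0, -1, 0, 0.3, 0, 0, -1, 0, 0.3, 0, 0, -1]
}}

```text
clock: 7.52
tool_pos: [0.5458, 0.0214, 0.1028]
tcp_rot: [[0.216, -0.0, 0.976], [-0.976, 0.0, 0.216], [-0.0, -1.0, -0.0]]
wrist_force: [0.6, 0.0, -0.4]
opening: 0.145
```

Emit:
{"api": "send_rows", "payload": {
  "commands": [0, 0.1, 0, 0, -1, 0, 0.2, 0, 0, -1, 0, 0.2, 0, 0, -1]
}}

```text
clock: 7.9
tool_pos: [0.5458, 0.0213, 0.1008]
tcp_rot: [[0.216, -0.0, 0.976], [-0.976, 0.0, 0.216], [-0.0, -1.0, -0.0]]
wrist_force: [0.3, 0.7, -0.8]
opening: 0.145
```

Emit:
{"api": "send_rows", "payload": {
  "commands": [0, 0.1, 0, 0, -1, 0, 0.2, 0, 0, -1, 0, 0.2, 0, 0, -1]
}}

```text
clock: 8.28
tool_pos: [0.5458, 0.0214, 0.0988]
tcp_rot: [[0.216, -0.0, 0.976], [-0.976, 0.0, 0.216], [-0.0, -1.0, -0.0]]
wrist_force: [0.4, 0.1, -0.5]
opening: 0.146
```

Emit:
{"api": "send_rows", "payload": {
  "commands": [0, 0.1, 0, 0, -1, 0, 0.2, 0, 0, -1, 0, 0.2, 0, 0, -1]
}}

```text
clock: 8.65
tool_pos: [0.5457, 0.0214, 0.0968]
tcp_rot: [[0.216, -0.0, 0.976], [-0.976, 0.0, 0.216], [-0.0, -1.0, -0.0]]
wrist_force: [0.0, 0.2, -0.8]
opening: 0.148
```

Emit:
{"api": "send_rows", "payload": {
  "commands": [0, 0.1, 0, 0, -1, 0, 0.2, 0, 0, -1, 0, 0.2, 0, 0, -1]
}}

```text
clock: 9.02
tool_pos: [0.5461, 0.0214, 0.0952]
tcp_rot: [[0.216, 0.0, 0.976], [-0.976, -0.0, 0.216], [0.0, -1.0, 0.0]]
wrist_force: [0.2, 0.7, 2.0]
opening: 0.145
```

Emit:
{"api": "send_rows", "payload": {
  "commands": [0, 0.1, 0, 0, -1, 0, 0.1, 0, 0, -1]
}}

```text
clock: 9.28
tool_pos: [0.5461, 0.0213, 0.0944]
tcp_rot: [[0.216, 0.0, 0.976], [-0.976, -0.0, 0.216], [0.0, -1.0, 0.0]]
wrist_force: [-0.3, -0.0, 3.6]
opening: 0.148
```

Slot A (nearest -y) is jammed: force starts at about 14 mm and rises with depth. Moving to the next slot.

Emit:
{"api": "send_rows", "payload": {
  "commands": [0, -1, 0, 0, -1, 0, -2.5, 0, 0, -1, 0, -2.6, 0, 0, -1, -2, -2.6, 0, 0, -1, -4.5, -2.6, 0, 0, -1, -4.5, -2.6, 0, 0, -1, -4.5, -2.6, 0, 0, -1, -4.5, -2, 0, 0, -1, -4.5, -1.5, 0, 0, -1, -4.5, -1.5, 0, 0, -1]
}}

```text
clock: 10.52
tool_pos: [0.5355, 0.0649, 0.108]
tcp_rot: [[0.215, -0.002, 0.977], [-0.977, 0.0, 0.215], [-0.0, -1.0, -0.002]]
wrist_force: [0.1, -0.6, -1.2]
opening: 0.148
```

```bash
python3 go.py .5363 .0654 .105 -77.52
```

```text
clk 10.53 p [0.5355 0.0649 0.108 ] jaw -77.56 F [ 0.09 -0.57 -1.15] M [ 0.038  0.011 -0.043] op 0.148 q [-0.04  0.23  1.72 -0.    1.19  1.31] Y [-0.0018  0.     -1.    ]
shift cm [-0.03  0.3   0.09]
spin -0.0007
```

Emit:
{"api": "send_rows", "payload": {
  "commands": [0, 0.1, 0, 0, -1, 0, 0.2, 0, 0, -1, 0, 0.3, 0, 0, -1, 0, 0.4, 0, 0, -1, 0, 0.4, 0, 0, -1]
}}

```text
clock: 11.15
tool_pos: [0.5361, 0.0653, 0.1049]
tcp_rot: [[0.216, -0.0, 0.976], [-0.976, 0.0, 0.216], [-0.0, -1.0, -0.0]]
wrist_force: [-1.0, 0.6, -0.3]
opening: 0.15
```

Emit:
{"api": "send_rows", "payload": {
  "commands": [0, 0.1, 0, 0, -1, 0, 0.2, 0, 0, -1, 0, 0.2, 0, 0, -1]
}}

```text
clock: 11.52
tool_pos: [0.536, 0.0653, 0.1028]
tcp_rot: [[0.216, -0.0, 0.976], [-0.976, -0.0, 0.216], [-0.0, -1.0, -0.0]]
wrist_force: [0.1, 0.1, -0.1]
opening: 0.146
```

Emit:
{"api": "send_rows", "payload": {
  "commands": [0, 0.1, 0, 0, -1, 0, 0.2, 0, 0, -1, 0, 0.2, 0, 0, -1]
}}

```text
clock: 11.9
tool_pos: [0.536, 0.0653, 0.1008]
tcp_rot: [[0.216, -0.0, 0.976], [-0.976, -0.0, 0.216], [-0.0, -1.0, -0.0]]
wrist_force: [1.3, 0.9, -0.4]
opening: 0.143
```

Emit:
{"api": "send_rows", "payload": {
  "commands": [0, 0.1, 0, 0, -1, 0, 0.2, 0, 0, -1, 0, 0.2, 0, 0, -1]
}}

```text
clock: 12.28
tool_pos: [0.536, 0.0653, 0.0988]
tcp_rot: [[0.216, -0.0, 0.976], [-0.976, 0.0, 0.216], [-0.0, -1.0, -0.0]]
wrist_force: [0.3, -0.4, -1.4]
opening: 0.149
```

Emit:
{"api": "send_rows", "payload": {
  "commands": [0, 0.1, 0, 0, -1, 0, 0.2, 0, 0, -1, 0, 0.2, 0, 0, -1]
}}

```text
clock: 12.65
tool_pos: [0.536, 0.0653, 0.0968]
tcp_rot: [[0.216, -0.0, 0.976], [-0.976, 0.0, 0.216], [-0.0, -1.0, -0.0]]
wrist_force: [-0.2, -0.9, -0.9]
opening: 0.146
```

Emit:
{"api": "send_rows", "payload": {
  "commands": [0, 0.1, 0, 0, -1, 0, 0.2, 0, 0, -1, 0, 0.2, 0, 0, -1]
}}

```text
clock: 13.02
tool_pos: [0.5363, 0.0653, 0.0952]
tcp_rot: [[0.216, 0.0, 0.976], [-0.976, -0.0, 0.216], [0.0, -1.0, 0.0]]
wrist_force: [0.0, -0.8, 1.8]
opening: 0.147
```

Emit:
{"api": "send_rows", "payload": {
  "commands": [0, 0.1, 0, 0, -1, 0, 0.15, 0, 0, -1]
}}

```text
clock: 13.28
tool_pos: [0.5364, 0.0653, 0.094]
tcp_rot: [[0.216, 0.001, 0.976], [-0.976, -0.0, 0.216], [0.0, -1.0, 0.001]]
wrist_force: [-0.7, -0.5, 3.8]
opening: 0.146
```

Slot B is jammed too. On to slot C.

Emit:
{"api": "send_rows", "payload": {
  "commands": [0, -1, 0, 0, -1, 0, -2.5, 0, 0, -1, 0, -2.6, 0, 0, -1, -2, -2.6, 0, 0, -1, -4.5, -2.6, 0, 0, -1, -4.5, -2.6, 0, 0, -1, -4.5, -2.6, 0, 0, -1, -4.5, -2, 0, 0, -1, -4.5, -1.5, 0, 0, -1, -4.5, -1.5, 0, 0, -1]
}}

```text
clock: 14.52
tool_pos: [0.5258, 0.1088, 0.1075]
tcp_rot: [[0.215, -0.002, 0.977], [-0.977, -0.0, 0.215], [-0.0, -1.0, -0.002]]
wrist_force: [-0.3, -0.0, 0.2]
opening: 0.148
```

```bash
python3 go.py .5266 .1094 .105 -77.52
```

```text
clk 14.53 p [0.5258 0.1088 0.1075] jaw -77.56 F [-0.29 -0.02  0.17] M [ 0.004 -0.035 -0.006] op 0.148 q [ 0.04  0.23  1.73 -0.    1.18  1.4 ] Y [-1.8e-03 -1.0e-04 -1.0e+00]
shift cm [-0.04  0.25  0.09]
spin -0.0007
```

Emit:
{"api": "send_rows", "payload": {
  "commands": [0, 0.1, 0, 0, -1, 0, 0.2, 0, 0, -1, 0, 0.3, 0, 0, -1, 0, 0.3, 0, 0, -1]
}}

```text
clock: 15.02
tool_pos: [0.5264, 0.1092, 0.1054]
tcp_rot: [[0.216, 0.0, 0.976], [-0.976, 0.0, 0.216], [-0.0, -1.0, 0.0]]
wrist_force: [1.1, -0.1, -0.6]
opening: 0.149
```

Emit:
{"api": "send_rows", "payload": {
  "commands": [0, 0.1, 0, 0, -1, 0, 0.2, 0, 0, -1, 0, 0.2, 0, 0, -1]
}}

```text
clock: 15.4
tool_pos: [0.5263, 0.1092, 0.1033]
tcp_rot: [[0.216, -0.0, 0.976], [-0.976, -0.0, 0.216], [-0.0, -1.0, -0.0]]
wrist_force: [-0.7, 0.9, -0.5]
opening: 0.146
```

Emit:
{"api": "send_rows", "payload": {
  "commands": [0, 0.1, 0, 0, -1, 0, 0.2, 0, 0, -1, 0, 0.2, 0, 0, -1]
}}

```text
clock: 15.78
tool_pos: [0.5267, 0.1089, 0.1016]
tcp_rot: [[0.216, 0.001, 0.976], [-0.976, -0.001, 0.216], [0.001, -1.0, 0.0]]
wrist_force: [1.0, -1.6, -0.8]
opening: 0.149
```

Emit:
{"api": "send_rows", "payload": {
  "commands": [0, 0.1, 0, 0, -1, 0, 0.1, 0, 0, -1]
}}

```text
clock: 16.02
tool_pos: [0.5269, 0.1089, 0.101]
tcp_rot: [[0.216, 0.001, 0.976], [-0.976, -0.001, 0.216], [0.001, -1.0, 0.001]]
wrist_force: [-0.3, -2.3, 3.3]
opening: 0.147
```

Emit:
{"api": "send_rows", "payload": {
  "commands": [0, 0.1, 0, 0, -1, 0, 0.1, 0, 0, -1]
}}

```text
clock: 16.27
tool_pos: [0.5271, 0.1091, 0.1003]
tcp_rot: [[0.216, 0.001, 0.976], [-0.976, -0.0, 0.216], [0.001, -1.0, 0.001]]
wrist_force: [-0.1, -2.3, 3.8]
opening: 0.147
```

Emit:
{"api": "send_rows", "payload": {
  "commands": [0, 0.1, 0, 0, -1, 0, 0.1, 0, 0, -1]
}}

```text
clock: 16.52
tool_pos: [0.5273, 0.1093, 0.0995]
tcp_rot: [[0.216, 0.002, 0.976], [-0.976, 0.0, 0.216], [0.0, -1.0, 0.002]]
wrist_force: [-0.7, -0.5, 5.8]
opening: 0.15
```

The rise starts at 9–10 mm depth, which looks like the good spring. Continuing.

Emit:
{"api": "send_rows", "payload": {
  "commands": [0, 0.1, 0, 0, -1, 0, 0.1, 0, 0, -1]
}}

```text
clock: 16.77
tool_pos: [0.5274, 0.1095, 0.0986]
tcp_rot: [[0.216, 0.002, 0.976], [-0.976, 0.001, 0.216], [-0.0, -1.0, 0.002]]
wrist_force: [-0.1, -0.5, 6.6]
opening: 0.147
```

Emit:
{"api": "send_rows", "payload": {
  "commands": [0, 0.1, 0, 0, -1, 0, 0.2, 0, 0, -1]
}}

```text
clock: 17.02
tool_pos: [0.5276, 0.1096, 0.0967]
tcp_rot: [[0.216, 0.003, 0.976], [-0.976, 0.001, 0.216], [-0.0, -1.0, 0.003]]
wrist_force: [-0.3, -1.5, 5.9]
opening: 0.148
```

Emit:
{"api": "send_rows", "payload": {
  "commands": [0, 0.1, 0, 0, -1, 0, 0.2, 0, 0, -1]
}}

```text
clock: 17.27
tool_pos: [0.5276, 0.1096, 0.0945]
tcp_rot: [[0.216, 0.003, 0.976], [-0.976, 0.001, 0.216], [-0.0, -1.0, 0.003]]
wrist_force: [0.2, -0.1, 4.8]
opening: 0.145
```

Emit:
{"api": "send_rows", "payload": {
  "commands": [0, 0.1, 0, 0, -1, 0, 0.2, 0, 0, -1]
}}

```text
clock: 17.52
tool_pos: [0.5271, 0.1094, 0.0918]
tcp_rot: [[0.216, 0.002, 0.976], [-0.976, 0.0, 0.216], [-0.0, -1.0, 0.002]]
wrist_force: [0.5, -0.5, 4.7]
opening: 0.145
```

Slot C shows the rise followed by a steady drag of about 5 N, so it's the gripping slot. There is plenty of time, so I'll also feel slot D, as the task mentions all four, then come back.

Emit:
{"api": "send_rows", "payload": {
  "commands": [0, -0.5, 0, 0, -1, 0, -1.2, 0, 0, -1, 0, -2, 0, 0, -1, 0, -3, 0, 0, -1, -2, -3, -0.05, 0, -1, -4.5, -3, -0.05, 0, -1, -4.5, -3, -0.05, 0, -1, -4.5, -2.5, -0.05, 0, -1, -4.5, -1.5, -0.05, 0, -1, -4.5, -1.5, -0.05, 0, -1]
}}

```text
clock: 18.77
tool_pos: [0.515, 0.1524, 0.1048]
tcp_rot: [[0.215, -0.003, 0.977], [-0.977, -0.0, 0.215], [-0.0, -1.0, -0.003]]
wrist_force: [-0.3, -0.1, 0.0]
opening: 0.149
```

```bash
python3 go.py .5170 .1533 .1 -77.52
```

```text
clk 18.77 p [0.515  0.1524 0.1048] jaw -77.57 F [-0.29 -0.09  0.03] M [-0.026  0.007 -0.001] op 0.149 q [ 0.13  0.24  1.73 -0.    1.18  1.48] Y [-3.3e-03 -5.0e-04 -1.0e+00]
shift cm [-0.04  0.48  0.22]
spin -0.0009
```

Emit:
{"api": "send_rows", "payload": {
  "commands": [-0.02, 0.2, 0.1, 0, -1, -0.02, 0.4, 0.1, 0, -1, -0.02, 0.4, 0.1, 0, -1]
}}

```text
clock: 19.15
tool_pos: [0.5172, 0.1534, 0.1024]
tcp_rot: [[0.216, -0.0, 0.976], [-0.976, 0.0, 0.216], [-0.0, -1.0, -0.0]]
wrist_force: [-0.5, 1.0, -0.3]
opening: 0.145
```

Emit:
{"api": "send_rows", "payload": {
  "commands": [0, 0.1, 0, 0, -1, 0, 0.2, 0, 0, -1, 0, 0.2, 0, 0, -1]
}}

```text
clock: 19.52
tool_pos: [0.5171, 0.1535, 0.1004]
tcp_rot: [[0.216, -0.0, 0.976], [-0.976, 0.0, 0.216], [-0.0, -1.0, -0.0]]
wrist_force: [-0.2, 0.3, -0.2]
opening: 0.149
```

Emit:
{"api": "send_rows", "payload": {
  "commands": [0, 0.1, 0, 0, -1, 0, 0.2, 0, 0, -1, 0, 0.2, 0, 0, -1]
}}

```text
clock: 19.9
tool_pos: [0.517, 0.1534, 0.0983]
tcp_rot: [[0.216, -0.0, 0.976], [-0.976, -0.0, 0.216], [-0.0, -1.0, -0.0]]
wrist_force: [-0.1, 0.2, 0.1]
opening: 0.146
```

Emit:
{"api": "send_rows", "payload": {
  "commands": [0, 0.1, 0, 0, -1, 0, 0.2, 0, 0, -1, 0, 0.3, 0, 0, -1, 0, 0.3, 0, 0, -1]
}}

```text
clock: 20.4
tool_pos: [0.517, 0.1534, 0.0953]
tcp_rot: [[0.216, -0.0, 0.976], [-0.976, -0.0, 0.216], [-0.0, -1.0, -0.0]]
wrist_force: [0.5, -1.1, 0.2]
opening: 0.147
```

Emit:
{"api": "send_rows", "payload": {
  "commands": [0, 0.1, 0, 0, -1, 0, 0.2, 0, 0, -1, 0, 0.3, 0, 0, -1, 0, 0.3, 0, 0, -1]
}}

```text
clock: 20.9
tool_pos: [0.517, 0.1535, 0.0923]
tcp_rot: [[0.216, -0.0, 0.976], [-0.976, -0.0, 0.216], [-0.0, -1.0, -0.0]]
wrist_force: [0.4, 0.1, -0.9]
opening: 0.148
```

Slot D is loose: no force down to 17.7 mm. Returning to slot C.

Emit:
{"api": "send_rows", "payload": {
  "commands": [0, -1, 0, 0, -1, 0, -2.5, 0, 0, -1, 0, -2.8, 0, 0, -1, 2, -2.8, 0, 0, -1, 4.5, -2.8, 0, 0, -1, 4.5, -2.8, 0, 0, -1, 4.5, -2.8, 0, 0, -1, 4.5, -2.8, 0, 0, -1]
}}

```text
clock: 21.9
tool_pos: [0.5266, 0.1098, 0.1202]
tcp_rot: [[0.216, -0.0, 0.976], [-0.976, 0.0, 0.216], [-0.0, -1.0, -0.0]]
wrist_force: [-0.0, 0.3, -0.3]
opening: 0.149
```

```bash
python3 go.py .5268 .1095 .105 -77.52;python3 - <<'E'
from station import capture
import cv2,numpy as np
c=capture("scene");np.savez("scene5.npz",**c)
cv2.imwrite("pics/scene5.png",cv2.resize(c["color"][130:230,240:340],None,fx=6,fy=6,interpolation=cv2.INTER_NEAREST))
E
```

```text
clk 21.9 p [0.5266 0.1098 0.1202] jaw -77.5 F [-0.04  0.31 -0.28] M [0.004 0.014 0.002] op 0.149 q [0.04 0.22 1.72 0.   1.21 1.4 ] Y [-5.e-04  2.e-04 -1.e+00]
shift cm [0.04 1.52 0.01]
spin 0.0004
```

View pics/scene5.png

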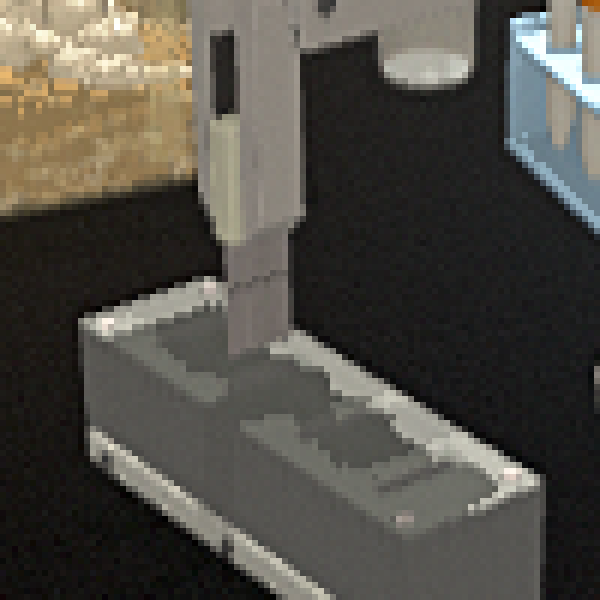

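The blade is back over slot C (crop 258,350). Descending slowly.

Emit:
{"api": "send_rows", "payload": {
  "commands": [0.03, 0.6, 0, 0, -1, 0.03, 1.1, 0, 0, -1, 0.03, 1.4, 0, 0, -1, 0.03, 1.6, 0, 0, -1, 0.03, 1.7, 0, 0, -1, 0.03, 1.8, 0, 0, -1, 0.03, 1.85, 0, 0, -1, 0.03, 1.9, 0, 0, -1, 0.03, 1.95, 0, 0, -1, 0.03, 2, 0, 0, -1]
}}

```text
clock: 23.2
tool_pos: [0.5274, 0.109, 0.1011]
tcp_rot: [[0.216, 0.001, 0.976], [-0.976, -0.001, 0.216], [0.001, -1.0, 0.001]]
wrist_force: [-0.8, -1.0, 4.4]
opening: 0.147
```

Emit:
{"api": "send_rows", "payload": {
  "commands": [0, 0.05, 0, 0, -1, 0, 0.1, 0, 0, -1, 0, 0.15, 0, 0, -1, 0, 0.2, 0, 0, -1, 0, 0.25, 0, 0, -1, 0, 0.3, 0, 0, -1]
}}

```text
clock: 23.95
tool_pos: [0.528, 0.1095, 0.0989]
tcp_rot: [[0.216, 0.002, 0.976], [-0.976, 0.001, 0.216], [0.0, -1.0, 0.002]]
wrist_force: [-0.3, -0.7, 6.3]
opening: 0.145
```

Emit:
{"api": "send_rows", "payload": {
  "commands": [0, 0.1, 0, 0, -1, 0, 0.2, 0, 0, -1, 0, 0.3, 0, 0, -1, 0, 0.4, 0, 0, -1, 0, 0.5, 0, 0, -1, 0, 0.6, 0, 0, -1]
}}

```text
clock: 24.7
tool_pos: [0.5277, 0.1094, 0.0919]
tcp_rot: [[0.216, 0.002, 0.976], [-0.976, 0.0, 0.216], [0.0, -1.0, 0.002]]
wrist_force: [0.5, -0.7, 5.4]
opening: 0.148
```

Emit:
{"api": "send_rows", "payload": {
  "commands": [0, 0.1, 0, 0, -1, 0, 0.2, 0, 0, -1, 0, 0.3, 0, 0, -1, 0, 0.4, 0, 0, -1, 0, 0.5, 0, 0, -1, 0, 0.5, 0, 0, -1, 0, 0.5, 0, 0, -1]
}}

```text
clock: 25.58
tool_pos: [0.5266, 0.1092, 0.0861]
tcp_rot: [[0.216, -0.001, 0.976], [-0.976, -0.0, 0.216], [-0.0, -1.0, -0.001]]
wrist_force: [1.4, -0.0, 4.2]
opening: 0.147
```

```bash
python3 go.py .5268 .1095 .083 -77.52;python3 - <<'E'
from station import capture
import cv2,numpy as np
c=capture("scene");np.savez("scene6.npz",**c)
cv2.imwrite("pics/scene6.png",cv2.resize(c["color"][150:220,255:325],None,fx=8,fy=8,interpolation=cv2.INTER_NEAREST))
E
```

```text
clk 25.57 p [0.5266 0.1092 0.0861] jaw -77.52 F [ 1.39 -0.01  4.2 ] M [-0.053 -0.14  -0.047] op 0.147 q [ 0.04  0.26  1.74 -0.    1.14  1.4 ] Y [-7.e-04 -1.e-04 -1.e+00]
shift cm [-0.02  0.31  0.03]
spin 0.0
```

View pics/scene6.png

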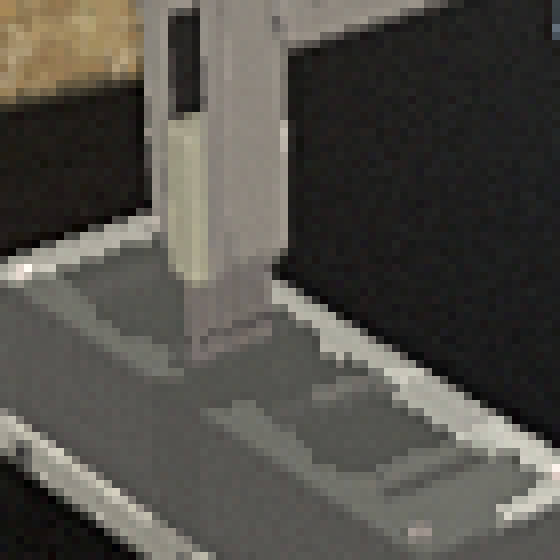

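The line is still about 3 mm above the top (crop 230,335), which matches the kinematics. Pushing the rest.

Emit:
{"api": "send_rows", "payload": {
  "commands": [0, 0.1, 0, 0, -1, 0, 0.2, 0, 0, -1, 0, 0.3, 0, 0, -1, 0, 0.3, 0, 0, -1, 0, 0.3, 0, 0, -1]
}}

```text
clock: 26.25
tool_pos: [0.5268, 0.1092, 0.0832]
tcp_rot: [[0.216, -0.0, 0.976], [-0.976, -0.0, 0.216], [-0.0, -1.0, -0.0]]
wrist_force: [0.1, -1.2, 3.1]
opening: 0.149
```

```bash
python3 go.py .5268 .1095 .083 -77.52;python3 - <<'E'
from station import capture
from h import *
c=capture("scene");np.savez("scene7.npz",**c)
b=cv2.resize(c["color"][165:205,265:305],None,fx=14,fy=14,interpolation=cv2.INTER_NEAREST)
r=np.deg2rad(12.48);X=np.array([np.cos(r),np.sin(r)]);Y=np.array([-X[1],X[0]])
# predicted line location on the blade front face for depth errors: z = .062 and +-2mm
for dz in(-.002,0,.002):
    q=[proj(c,[*(np.array([.5284,.1098])+s*.013*X-.0015*Y),.062+dz]) for s in(-1,1)]
    print(dz,[((u-265+.5)*14,(v-165+.5)*14) for u,v in q])
cv2.imwrite("pics/scene7.png",b)
E
```

```text
clk 26.25 p [0.5268 0.1092 0.0832] jaw -77.52 F [ 0.12 -1.23  3.11] M [-0.113 -0.027  0.056] op 0.149 q [0.04 0.26 1.74 0.   1.13 1.4 ] Y [-4.e-04 -0.e+00 -1.e+00]
shift cm [-0.03  0.02  0.01]
spin -0.0
-0.002 [(np.float64(196.57466862625597), np.float64(416.165692111747)), (np.float64(332.5705992819843), np.float64(367.20954342106177))]
0 [(np.float64(196.05369602382677), np.float64(404.7565251592021)), (np.float64(332.20825326999557), np.float64(355.9067309279837))]
0.002 [(np.float64(195.53154645095583), np.float64(393.32158285455125)), (np.float64(331.8451002046495), np.float64(344.57874367796444))]
```

View pics/scene7.png

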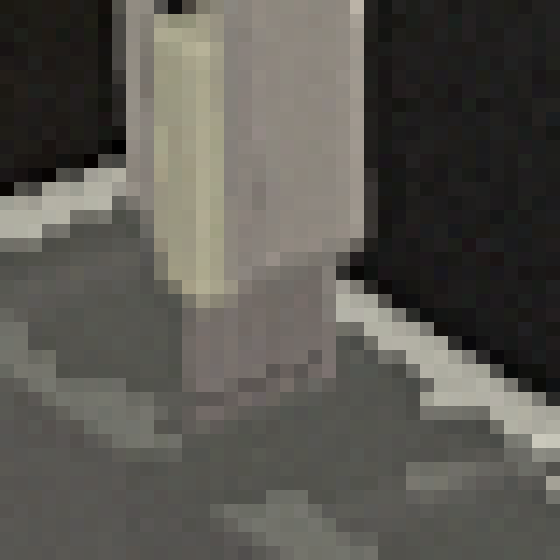

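The line sits level with the rack top, within about 1 mm of the prediction for 27 mm depth. Releasing.

Emit:
{"api": "send_rows", "payload": {
  "commands": [0, 0, 0, 0, -0.6, 0, 0, 0, 0, -0.4, 0, 0, 0, 0, -0.15, 0, 0, 0, 0, -0.15, 0, 0, 0, 0, -0.15]
}}

```text
clock: 26.92
tool_pos: [0.5269, 0.1092, 0.0834]
tcp_rot: [[0.216, -0.0, 0.976], [-0.976, 0.0, 0.216], [-0.0, -1.0, -0.0]]
wrist_force: [-0.0, -0.4, -0.0]
opening: 0.427
```

```bash
python3 go.py;python3 - <<'E'
from station import capture
from h import *
c=capture("scene")
b=cv2.resize(c["color"][145:215,255:325],None,fx=8,fy=8,interpolation=cv2.INTER_NEAREST)
cv2.imwrite("pics/scene8.png",b)
E
```

```text
clk 26.93 p [0.5269 0.1092 0.0834] jaw -77.52 F [-0.02 -0.39 -0.01] M [-0.036  0.019 -0.024] op 0.427 q [0.04 0.26 1.74 0.   1.13 1.4 ] Y [-1.e-04  0.e+00 -1.e+00]
```

View pics/scene8.png

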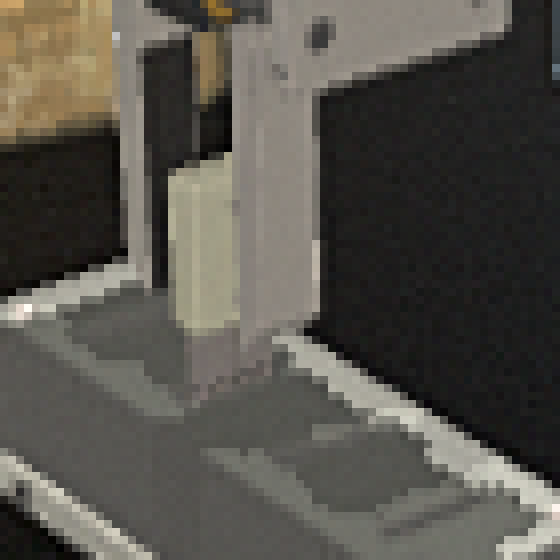

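The gauge stands free between the open fingers, at crop (205,250). I'll withdraw straight up, then move aside.

Emit:
{"api": "send_rows", "payload": {
  "commands": [0, -1, 0, 0, -0.15, 0, -3, 0, 0, -0.15, 0, -6, 0, 0, -0.15, 0, -10, 0, 0, -0.15, 0, -13, 0, 0, -0.15, 0, -13, -4, 0, -0.15, 0, -13, -9, 0, -0.15, 0, -13, -14, 0, -0.15, 0, -13, -14, 0, -0.15, 0, -13, -14, 0, -0.15]
}}

```text
clock: 28.22
tool_pos: [0.3914, 0.079, 0.2146]
tcp_rot: [[0.216, 0.003, 0.976], [-0.976, 0.0, 0.216], [0.001, -1.0, 0.003]]
wrist_force: [-0.9, -0.3, -0.4]
opening: 0.422
```

```bash
python3 go.py;python3 - <<'E'
from station import capture
from h import *
c=capture("scene");np.savez("scene9.npz",**c)
cv2.imwrite("pics/scene9.png",c["color"])
b=cv2.resize(c["color"][135:215,245:325],None,fx=7,fy=7,interpolation=cv2.INTER_NEAREST)
cv2.imwrite("pics/scene9z.png",b)
c=capture("top");cv2.imwrite("pics/top9.png",c["color"])
E
```

```text
clk 28.23 p [0.3914 0.079  0.2146] jaw -77.53 F [-0.88 -0.26 -0.4 ] M [ 0.    -0.05   0.025] op 0.422 q [-0.02 -0.2   1.93  0.    1.41  1.33] Y [ 3.1e-03  1.0e-04 -1.0e+00]
```

View pics/scene9.png

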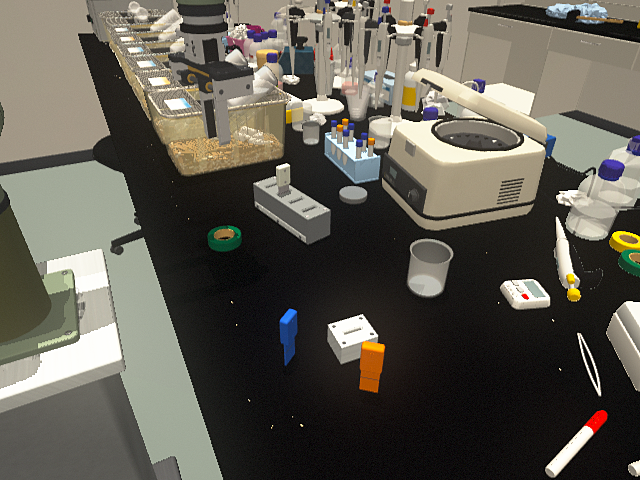

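View pics/scene9z.png

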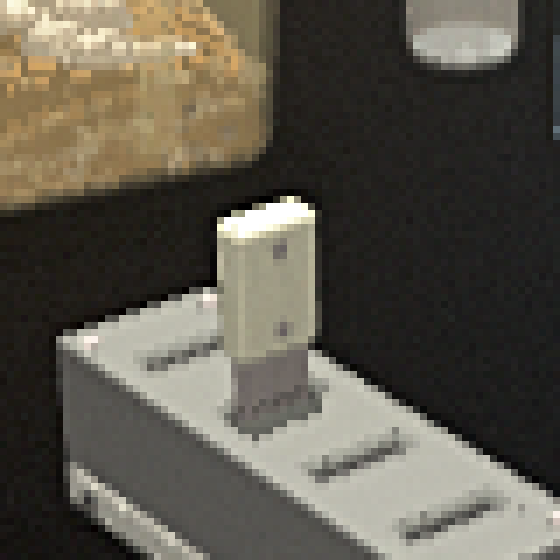

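View pics/top9.png

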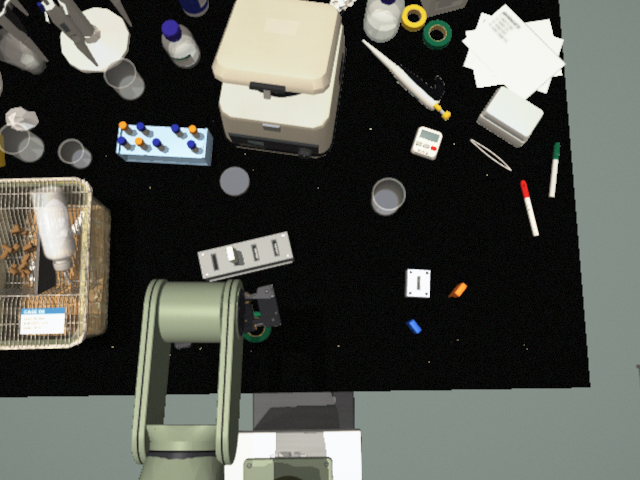

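The gauge stands upright in slot C (scene (283,178)) and nothing else has moved. I'll check the line height and lean numerically.

Run:
```python
from h import *
c=dict(np.load("scene9.npz"));f=7
cv2.imwrite("pics/z9.png",cv2.resize(c["color"][160:200,265:300],None,fx=14,fy=14,interpolation=cv2.INTER_NEAREST))
r=np.deg2rad(12.48);X=np.array([np.cos(r),np.sin(r)]);Y=np.array([-X[1],X[0]]);C=np.array([.5284,.1098])
P=lambda x,y,z:tuple(((np.array(proj(c,[*(C+x*X+y*Y),z]))-[265,160]+.5)*14).round(0))
for dz in(-.002,0,.002): print("line",dz,P(-.013,-.0015,.062+dz),P(.013,-.0015,.062+dz))
print("handle bottom front",P(-.015,-.007,.080),P(.015,-.007,.080)," top front",P(-.015,-.007,.125),P(.015,-.007,.125))
```

```text
line -0.002 (np.float64(197.0), np.float64(486.0)) (np.float64(333.0), np.float64(437.0))
line 0 (np.float64(196.0), np.float64(475.0)) (np.float64(332.0), np.float64(426.0))
line 0.002 (np.float64(196.0), np.float64(463.0)) (np.float64(332.0), np.float64(415.0))
handle bottom front (np.float64(201.0), np.float64(388.0)) (np.float64(360.0), np.float64(332.0))  top front (np.float64(189.0), np.float64(118.0)) (np.float64(353.0), np.float64(65.0))
```

View pics/z9.png

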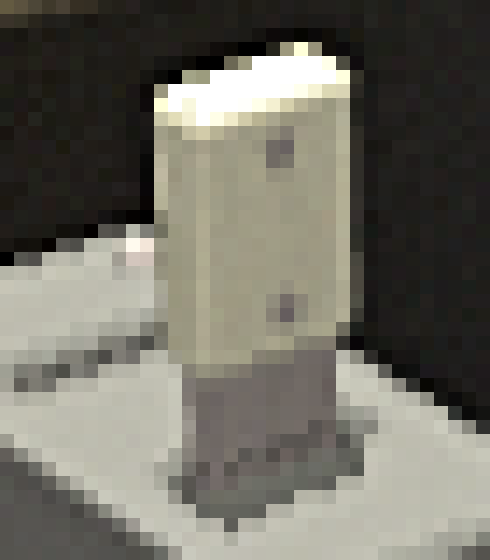

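The line is within about 0.5 mm of the rack top, with no visible lean. Handing in.

```bash
python3 -c "
from station import *
print(sense()['clock'],hand_in())"
```

```text
the job is handed in; nothing more can be done
28.325 None
```

The gauge blade now stands upright in the gripping slot, third from the -y end as the slots are numbered here. It is pushed in to its line and released. I handed in at about 28.3 s of the 67 s allowed.

| Slot (from the -y end) | What it did | Kind |
|---|---|---|
| 1 | Nothing until about 14 mm, then a rising force, about 4 N at 15.6 mm where I stopped | Jammed |
| 2 | Nothing until about 14 mm, then a rising force, about 4 N at 16 mm where I stopped | Jammed |
| 3 | Force rose to about 7 N at 9–12 mm, then a drag of about 5 N easing to 3–4 N near the final depth | Grips |
| 4 | No force down to 17.7 mm | Loose |

- **Forces:** The largest reading on the rack was about 7 N, against the 20 N limit. I only got a force reading at the end of each short move, so brief peaks in between were not seen.
- **Depth:** In the last picture the line is within about 0.5 mm of the rack top. The arm's own position gave a depth of about 26.8 mm.
- **Standing:** There is no visible lean, and the blade stayed where it was when the fingers opened.
- **Surroundings:** The beaker, dish and stand, and the blue and orange look-alikes, look unmoved in both last pictures. The tape does in the scene view; in the top view the gripper partly hides it. The gripper is clear of everything.

No check failed or disagreed beyond the calibration error of about 1–2 mm. The gauge sat about 1–2 mm off-centre in the fingers, which I corrected for.

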